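# Pin the lamp head and steer its spot onto the ring mark

## Task

Swing the spot-lamp head until the hole in its ear lies over the hole in the base plate, then take the locking pin from its stand and push it fully home, upright, through both holes. Then turn the two winged mirror screws until the spot of light lies centred in the ring mark (not the square one), and leave the other things on the bench undisturbed.

Things in the scene. Friction and masses are not known exactly. Their poses are not given: they have to be found in the camera images.
- head (a joint): Swing of the lamp head on the base plate about the upright axis at pivot, rad, counter-clockwise from above positive; 0 when its ear hole lies over the base's hole; range -0.3 to 0.9, starts at 0.35 to 0.75. White housing 70 x 190 x 55 mm on a 172 mm turntable with two ears; post, screws and spot swing with it. It stays where left; moving it takes about 2.5 N at the post.
- pivot (a point): Centre of the head's swing, on the top face of the base plate: a fixed dark plate 370 x 320 x 20 mm, top 20 mm above the bench. Its axes are those of the plate: x points from the base's hole through the pivot towards the two marked plates, z up.
- base_hole (a point): Centre of the mouth of the 17 mm hole in the base plate, on its top face (20 mm above the bench), 110 mm from the pivot in the plate's -x direction. The hole goes through the 20 mm plate. Axes as pivot.
- head_hole (a point): Centre of the mouth of the 17 mm hole in the head's square ear (about 50 x 54 mm, 12 mm thick), on the ear's top face, 32 mm above the bench, 110 mm from the pivot; it moves with the head. Its axes are the head's: x points from this hole through the pivot.
- handle_grip (a point): Point to grip on the head's upright steel post: 18 mm thick, round, its top at 122 mm above the bench, this point on its axis at 100 mm. It stands 110 mm from the pivot, 40 degrees clockwise (from above) from the ear's hole, about 75 mm from it.
- pin_mid (a point): Centre (half-way up) of the loose upright locking pin, 93 mm long, about 120 g. From below: steel shank 27 mm long, 14 mm thick, its first 10 mm tapering from 6 mm; collar 26 mm across, 6 mm thick; black round grip 20 mm thick, 60 mm long, centred 16.5 mm above this point. z runs up the pin. Home, its collar lies on the ear and this point is 51.5 mm above the bench.
- pin_tip (a point): The lower tip of the pin, 46.5 mm below its centre. When home it is 15 mm below the base plate's top face.
- stand: Fixed white block 60 x 60 x 40 mm with a 15.5 mm hole through its middle that holds the pin; the pin's collar lies on its top. Origin at the centre of its underside. The pin starts with its tip 13 mm above the bench.
- screw_a_grip (a point): Point to grip on the left winged screw (the head's +y side, the post's side), on its upright axis, 113 mm above the bench, 60 mm from the pivot. Its wing is a bar 64 mm long, 14 mm thick and 32 mm high (95 to 127 mm above the bench) centred here, its length along this point's y, its thickness along x. The housing's top is at 87 mm.
- screw_a (a joint): Turn of screw_a, rad, counter-clockwise from above positive, range -1.9 to 1.9; at 0 its bar lies along the head's y. It swings the mirror, and with it the spot, sideways about screw_b's upright axis: the spot's bearing from that axis, counter-clockwise from the head's x, is 0.22 times this value. Friction 0.05 N m, stays where left. Starts within 0.25 of 0; under 1.5 rad of turning is enough.
- screw_b_grip (a point): Point to grip on the right winged screw (the head's -y side), on its upright axis, 60 mm from the pivot; same shape, size and height as screw_a, its bar's length along this point's y.
- screw_b (a joint): Turn of screw_b, rad, same sense, range, friction and start as screw_a, counted from the mirror's frame (at 0 its bar lies along the head's y turned by the mirror's 0.22 x screw_a). It moves the spot in and out: the spot's distance from screw_b's axis is 165 mm plus 35 mm per rad of this value.
- spot (a point): Centre of the bright round spot of light, 14 mm across, that the mirror throws down in front of the head, about 24 mm above the bench. Only light: it cannot be touched. It swings with the head and is steered by the two screws.
- mark (a point): Centre of the target mark: a black ring, 26 mm inside and 34 mm outside diameter, on a fixed grey plate 54 x 54 x 2 mm on the base plate. It may be the left or right of the two marked plates.
- square_mark (a point): Centre of the other, wrong mark: a black square outline, 36 mm outside, on the same kind of grey plate.
- jar: Bystander: closed jar 64 mm across, 110 mm high, standing beyond the pin's stand. Origin at the centre of its underside.
- carton: Bystander: carton 120 x 200 x 75 mm, on the left of the bench. Origin at the centre of its underside.
- tray: Bystander: empty steel tray 160 x 120 x 35 mm, on the left of the bench, nearer than the carton. Origin at the centre of its underside.
Not all that is in view belongs to the job. Of the things like the part that bears pin_mid, leave any that is yellow; of the rest the smaller one is meant.

How it is judged:
On the way, in this order (a step that is already met when the one before it is completed fails the run):
1. the head is swung until its ear hole lies over the base's hole (within 6 mm) (horizontal distance between head_hole and base_hole below 0.006 m), for 0.2 s.
2. the pin is pushed home through both holes (horizontal distance between each of pin_tip, head_hole and base_hole below 0.006 m and z of pin_tip in the frame of base_hole below -0.01 m and angle between pin_mid's own z axis and vertical below 0.15 rad), for 0.2 s.
3. with the pin home, the screws bring the spot into the ring mark (centres within 6 mm) (all of step 2 and horizontal distance between spot and mark below 0.006 m), for 0.2 s.
At the end, for the whole second after the job is handed in: The pin stands upright (within 0.15 rad) in both holes, its tip 10 mm or more below the base plate's top and within 6 mm of the hole's centre; the ear hole is within 6 mm of the base's hole; the spot's centre is within 6 mm of the ring mark's centre (all of step 3); the robot touches nothing.
It fails at once if the jar is moved by more than 30 mm (distance of jar from where it was at the start of the episode above 0.03 m).
It fails at once if the carton is moved by more than 30 mm (distance of carton from where it was at the start of the episode above 0.03 m).
It fails at once if the tray is moved by more than 30 mm (distance of tray from where it was at the start of the episode above 0.03 m).
It also fails if it takes over 67 s, if anything falls off the work surface, if the arm or the gripper's body presses on something with over 40 N, if the wrist force passes 120 N, or if a joint passes its speed limit or range.

## Robot

A 6-joint arm with a two-finger parallel gripper is mounted at the origin on the work surface. World frame = base frame: x ahead of the robot, y to its left, z up, the work surface at z = 0. Lengths are in m, angles in rad, forces in N, time in s.
With the tool pointing down it reaches from about 0.35 to 0.975 m from the base axis. Payload 4.9 kg.
Tool frame: the origin (TCP) lies at the very end of the fingers, on their centre line; the grasp point (between the pads) lies 19 mm behind it (manip.grasp_offset is the distance from the TCP to the grasp point, in m); z points along the fingers, y is the line along which they close (so a half turn about z gives the same grasp; the last joint's range is limited). The gripper opens to 85 mm and grips with 20 to 120 N. Pads are 22 mm wide; open, the fingers measure 114 mm over their backs; the gripper's body (76 mm by 85 mm) begins 54 mm behind the grasp point. The pads swing forward as they close: fully open they stand 13 mm farther back than shut.
Start: joints at [1.099, 0.053, 1.613, -0, 1.476, -0.119], TCP at [0.216, 0.586, 0.211] pointing down, gripper open.
Joint ranges: [-3.01, 3.01], [-1.01, 2.22], [0.06, 2.58], [-1.02, 4.17], [0.09, 2.62], [-3.14, 3.14]. Speed limits (rad/s): [2.57, 2.57, 3.14, 3.14, 3.14, 3.14].

## Interface

Orientations are given as a unit quaternion [w, x, y, z].
In Python, from plant import manip, eyes, job_done, models gives the robot as it stands.
- The arm moves only by the tool servo_tool, never from a script. Its argument "motion" is one flat list of numbers, 5 for each row, row after row: the opening, from -1 (shut) to 1 (fully open), then the shift along the tool's x, y, z normalised to -1 to 1, where 1 is 120 mm, then the turn about the tool's z normalised to -1 to 1, where 1 is 45 degrees. A call has 1 to 5 rows; each row is the pose to reach, as a shift and turn from the pose commanded when the call began, along the tool's axes at that moment; what a row does not reach only later rows make up. A row lasts 1/8 s, in which the tool goes at most 62.5 mm and 10.7 degrees, less where a joint would pass 70% of its speed; a pose out of reach is approached as far as the arm can. A call with a number of a shift or a turn outside -1 to 1 is refused whole. A call with a gripper value outside its range is refused whole. The fingers move at their own pace and stop on an object; the grip force is fixed at half the most. Time passes only in rows, so rows that repeat a pose let the fingers close. It gives the time, the measured TCP pose, the force, the opening and the grip force at its end, in the units of the state.
- manip.state(): the state, without advancing time (a new reading comes with each control period).
- eyes.grab_frame(name): name is "scene" or "top"; returns (picture, depth): 480x640x3 uint8, red, green, blue; 480x640 float32, m along the optical axis (not along the pixel's ray), 0 where there is no reading.
- eyes.camera_params(name): a dict with "fov_y" (degrees; the focal length in pixels is half the picture's height over the tangent of half this angle, whatever the lens; pixels are square), "cx", "cy" (the principal point, pixels), "pose" (4x4, takes a point from camera to world coordinates). Camera axes: x right, y up, looking along -z (the intrinsics and any distortion apply to the point x, -y, -z); pixel columns grow to the right and rows downward; lengths in m; the calibration is good to about 2 mm. A picture is of the moment at which its call begins. camera_params takes no time and is no camera call.
- job_done(): hands the job in; it is judged then, once.
Trained networks look in the newest picture that a camera, given by its name, has taken for a name from the list of things; names that differ only in an ending like _2 or _b are one class to them, and where a whole thing is asked for, a point or a joint stands for the part that bears it (a point fixed in the world has none). Each returns a list of dicts, best first, with "p" (0 to 1); they miss things now and then, are a little off and sometimes report something else, mostly with a low value. They report only what shows in the picture. A call takes as long as a camera call. They do not tell look-alikes from the thing itself.
- models.regions_of(camera, label): "mask" (480x640 bool, what is visible of it) and "pixel" ([column, row] in pixels, amid what is visible of it).
The state is a dict: "time": time; "joint_pos": joint angles; "joint_vel": joint speeds; "joint_efforts": joint torques, N m; "tool_pos": TCP position; "tool_rot": TCP orientation; "contact_force": force on the tool from outside, world axes, zero at the start; "ft_torque": the same for the moment, N m; "gripper_width": opening from 0.0 (shut) to 1.0 (fully open); "grasp_force": force on a finger pad.
Only numpy, scipy, OpenCV 4.12 (cv2) and the standard library are available. Lean on these libraries where they do the work, as an engineer would, in place of code of your own. Each camera call takes 0.05 s, during which the arm holds its last target. There are 200 camera calls.

## Working session

There is one attempt and no reset: what is moved stays moved. The work goes in short steps, Python scripts to look and compute and a tool call to move; the robot and the scene stay as the last step left them, time stands still between calls to the robot, and variables do not carry over. Pictures are saved under pics/ and viewed, at most 10 in all, crops included, and the job is handed in when it is done.

Besides the shell and the picture viewer there is one more tool, called after ">>>" by a JSON object that holds its "method" and its "body", one argument or row to a line. servo_tool: Moves the arm, as the interface text tells. Its arguments: {"type":"object","properties":{"motion":{"type":"array","items":{"type":"number","minimum":-1,"maximum":1}}},"required":["motion"]}

```bash
ls; mkdir -p pics; cat > h.py <<'E'
import numpy as np, cv2
from plant import manip, eyes, job_done, models
def save(n,f):
    p,d=eyes.grab_frame(n); cv2.imwrite('pics/'+f,p[:,:,::-1]); return p,d
def ray(n,uv):
    c=eyes.camera_params(n); f=240/np.tan(np.radians(c['fov_y'])/2)
    P=np.array(c['pose']); uv=np.atleast_2d(uv).astype(float)
    r=np.c_[(uv[:,0]-c['cx'])/f,-(uv[:,1]-c['cy'])/f,-np.ones(len(uv))]
    return P[:3,3],r@P[:3,:3].T
def atz(n,uv,z):
    o,r=ray(n,uv); return o+r*((z-o[2])/r[:,2])[:,None]
def cloud(n,d):
    v,u=np.mgrid[:480,:640]; o,r=ray(n,np.c_[u.ravel(),v.ravel()])
    return (o+r*d.reshape(-1,1)).reshape(480,640,3)
def proj(n,X):
    c=eyes.camera_params(n); f=240/np.tan(np.radians(c['fov_y'])/2);P=np.array(c['pose'])
    x=(np.atleast_2d(X)-P[:3,3])@P[:3,:3]; return np.c_[c['cx']+f*x[:,0]/-x[:,2],c['cy']-f*x[:,1]/-x[:,2]]
E
python3 - <<'E'
from h import *
for n in('scene','top'):
    c=eyes.camera_params(n);print(n,c)
    save(n,n+'0.png')
    for l in('pin_mid','stand','head','handle_grip','screw_a_grip','spot','mark','square_mark','head_hole','base_hole','screw_b_grip','jar','pivot'):
        try:
            print(l,[(round(r['p'],2),np.round(r['pixel']).tolist(),int(r['mask'].sum())) for r in models.regions_of(n,l)])
        except Exception as e: print(l,e)
print(manip.state())
E
```

```text
pics
scene {'fov_y': 42.23978548419905, 'cx': 323.04202754026414, 'cy': 241.77699311874503, 'pose': array([[ 0.48242985, -0.64691801,  0.59055781,  1.5053739 ],
       [ 0.87580321,  0.34456579, -0.33799873, -0.48869727],
       [ 0.01517145,  0.68027311,  0.7328017 ,  1.17828518],
       [ 0.        ,  0.        ,  0.        ,  1.        ]])}
pin_mid [(0.63, [190.0, 291.0], 545), (0.6, [208.0, 255.0], 202), (0.57, [172.0, 265.0], 220)]
stand [(0.74, [171.0, 285.0], 442)]
head [(0.87, [331.0, 234.0], 4429), (0.66, [320.0, 234.0], 225)]
handle_grip [(0.88, [330.0, 230.0], 4333)]
screw_a_grip [(0.75, [342.0, 202.0], 208), (0.59, [172.0, 283.0], 538)]
spot []
mark [(0.97, [356.0, 292.0], 417)]
square_mark [(0.61, [324.0, 292.0], 374)]
head_hole [(0.8, [328.0, 234.0], 4558)]
base_hole [(0.61, [334.0, 253.0], 14142), (0.58, [342.0, 201.0], 228)]
screw_b_grip [(0.68, [321.0, 235.0], 270)]
jar [(0.65, [184.0, 335.0], 1397), (0.65, [172.0, 285.0], 526), (0.37, [335.0, 252.0], 14176)]
pivot [(0.61, [336.0, 252.0], 13959)]
top {'fov_y': 43.4689959030481, 'cx': 326.9434851902286, 'cy': 239.0803
[... 999 characters left out ...]
joint_pos': array([ 1.09898780e+00,  5.26931374e-02,  1.61292908e+00,  1.19902972e-05,
        1.47600106e+00, -1.19004616e-01]), 'joint_vel': array([-0.00057283,  0.00151081,  0.00022665, -0.00027308,  0.0010284 ,
        0.00084155]), 'joint_efforts': array([ 5.57760977e-04, -3.93670893e+01, -3.70454657e+01, -7.26169264e-05,
        4.71298263e-04,  9.44846548e-07]), 'tool_pos': array([0.21594089, 0.58647667, 0.21069044]), 'tool_rot': array([-1.01675008e-05,  1.75489067e-01,  9.84481380e-01, -1.29113298e-05]), 'contact_force': array([-0.0151679 ,  1.43080335,  0.04606956]), 'ft_torque': array([-0.00549212, -0.00215347,  0.0024103 ]), 'grasp_force': 0.0, 'gripper_width': 1.0062237620105163}
```

View pictures.

View pics/top0.png

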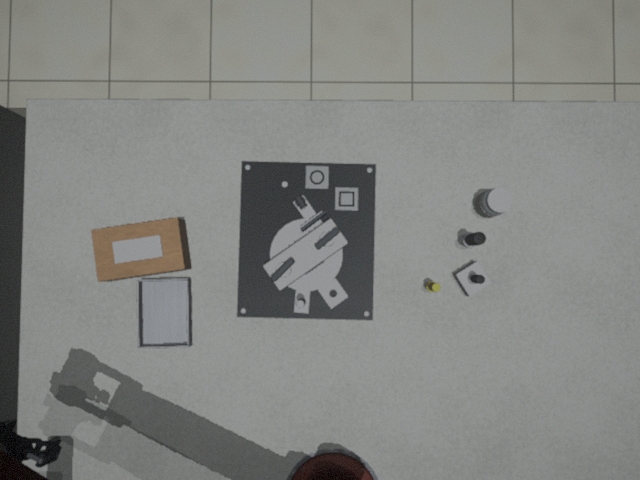

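View pics/scene0.png

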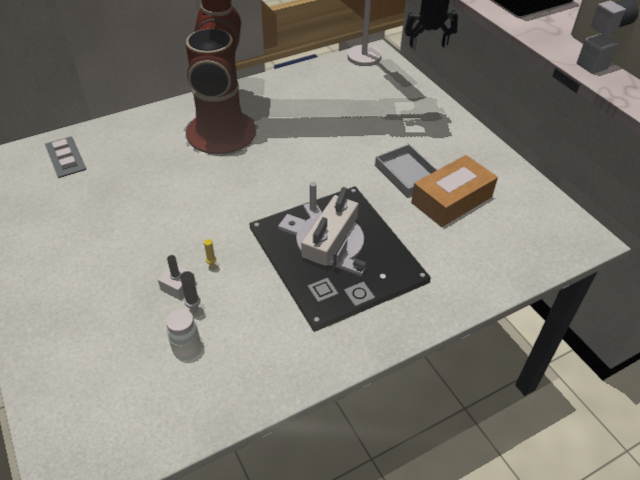

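```bash
python3 - <<'E'
import cv2
t=cv2.imread('pics/top0.png')[155:325,230:385]
cv2.imwrite('pics/c1.png',cv2.resize(t,None,fx=3.5,fy=3.5,interpolation=cv2.INTER_CUBIC))
E
```

```text
(no output)
```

View pics/c1.png

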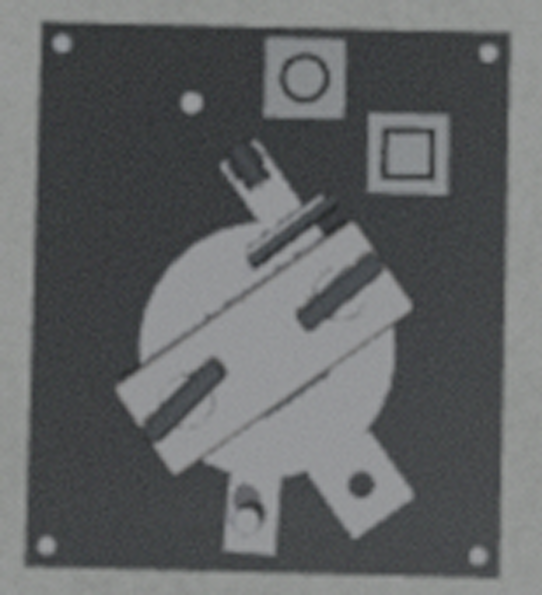

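```bash
cat > m.py <<'E'
from h import *
def centroid(g,u,v,r,dark=False,thr=None):
    # intensity-weighted centroid of blob around (u,v)
    w=g[v-r:v+r+1,u-r:u+r+1].astype(float); 
    if dark: w=255-w
    t=(w.max()+np.median(w[[0,-1]]))/2 if thr is None else thr
    m=(w>t).astype(np.uint8); n,l,s,c=cv2.connectedComponentsWithStats(m)
    k=l[np.unravel_index(np.argmin(np.where(m>0,np.hypot(*(np.mgrid[-r:r+1,-r:r+1])),99)),m.shape)]
    m2=cv2.dilate((l==k).astype(np.uint8),np.ones((3,3))); b=np.median(w[m2==0]) ; ww=np.clip(w-b,0,None)*m2
    y,x=np.mgrid[v-r:v+r+1,u-r:u+r+1]; return np.array([(ww*x).sum(),(ww*y).sum()])/ww.sum()
E
python3 - <<'E'
from m import *
p=cv2.imread('pics/top0.png'); g=cv2.cvtColor(p,cv2.COLOR_BGR2GRAY)
cs=[centroid(g,u,v,4) for u,v in((248,168),(369,170),(243,311),(367,314))]
C=atz('top',cs,.021); print('corners',C.round(4).tolist())
print('dists',[np.linalg.norm(C[i]-C[j]).round(4) for i,j in((0,1),(2,3),(0,2),(1,3))],'centre',C.mean(0))
yaw=[np.arctan2(*(C[i]-C[j])[1::-1]) for i,j in((0,2),(1,3))]; yy=[np.arctan2(*(C[i]-C[j])[1::-1])-np.pi/2 for i,j in((0,1),(2,3))]
print('yaw',yaw,yy); yaw=np.mean(yaw+yy)
sp=atz('top',centroid(g,284,184,5),.024)[0]; print('spot',sp)
hole=atz('top',centroid(g,333,294,5,True),.032)[0]; print('hole',hole)
# ring: plate centre by label
for (u,v) in((316,177),(347,199)):
    w=(g[v-14:v+15,u-14:u+15]>115).astype(np.uint8)
    cnt=max(cv2.findContours(w,0,2)[0],key=cv2.contourArea); q=cv2.minAreaRect(cnt); c=np.array(q[0])+[u-14,v-14]
    print('plate',atz('top',c,.022)[0],q[1])
    d=g[v-9:v+10,u-9:u+10].astype(float); d=np.clip(130-d,0,None); y,x=np.mgrid[v-9:v+10,u-9:u+10]
    print('mark',atz('top',[(d*x).sum()/d.sum(),(d*y).sum()/d.sum()],.022)[0])
# turntable
G=cv2.resize(g,None,fx=4,fy=4,interpolation=cv2.INTER_CUBIC); 
print('levels',g[250,285],g[200,260])
cnt=max(cv2.findContours((G[640:1280,950:1510]>115).astype(np.uint8)[20:-40,20:-40],0,1)[0],key=cv2.contourArea)
q=(cnt[:,0]+[970,660]+.5)/4-.5
# arcs
def inb(q,a): return (q[:,0]>a[0])&(q[:,0]<a[1])&(q[:,1]>a[2])&(q[:,1]<a[3])
s=q[inb(q,(266,300,218,257))|inb(q,(338,346,248,272))]
X=atz('top',s,.032)
from scipy.optimize import least_squares
r=least_squares(lambda c:np.hypot(X[:,0]-c[0],X[:,1]-c[1])-c[2],[.54,.05,.086],loss='soft_l1',f_scale=.001); print('circle',r.x,len(s),np.abs(r.fun).mean())
r=least_squares(lambda c:np.hypot(X[:,0]-c[0],X[:,1]-c[1])-.086,[.54,.05],loss='soft_l1',f_scale=.001); print('circle fixed r',r.x)
pv=r.x; print('hole r',np.linalg.norm(hole[:2]-pv),'ang',np.arctan2(*(pv-hole[:2])[::-1])-yaw)
print('pv in plate', )
R=np.array([[np.cos(yaw),np.sin(yaw)],[-np.sin(yaw),np.cos(yaw)]]); print(R@(pv-C.mean(0)[:2]))
# bars via depth
_,d=eyes.grab_frame('top'); Z=cloud('top',d)
np.save('Z0.npy',Z)
for (u,v) in((281,270),(324,242)):
    P=Z[v-18:v+18,u-18:u+18].reshape(-1,3); P=P[(P[:,2]>.11)&(P[:,2]<.145)]
    q=cv2.minAreaRect(P[:,:2].astype(np.float32)*1000); print('bar',P.mean(0),len(P),q, P[:,2].max())
print('post',[Z[v,u].round(3).tolist() for u,v in((301,303),(301,304),(302,303))])
print('pin',[Z[v,u].round(3).tolist() for u,v in((477,279),(478,279),(475,239))])
print('house',[Z[v,u].round(3).tolist() for u,v in((303,255),(285,235),(316,275))])
E
```

```text
corners [[0.7815, 0.2037, 0.021], [0.7762, -0.0864, 0.021], [0.4416, 0.2103, 0.021], [0.436, -0.0799, 0.021]]
dists [np.float64(0.2902), np.float64(0.2903), np.float64(0.34), np.float64(0.3403)] centre [0.60883481 0.06195728 0.021     ]
yaw [np.float64(-0.019409764245275546), np.float64(-0.018997516217871373)] [np.float64(-0.018176139036455208), np.float64(-0.019224312065372784)]
spot [0.74095241 0.11504938 0.024     ]
hole [ 0.48374927 -0.00093868  0.032     ]
plate [0.75798102 0.03874989 0.022     ] (22.0, 21.0)
mark [0.75838524 0.03851301 0.022     ]
plate [ 0.70581609 -0.03151386  0.022     ] (22.0, 22.0)
mark [ 0.70690973 -0.03144599  0.022     ]
levels 132 58
circle [0.58503938 0.054171   0.07926118] 468 0.010668248515681931
circle fixed r [0.5740451  0.06011614]
hole r 0.10900013000425536 ang 0.613500978074722
pv in plate
[-0.03474857 -0.0025001 ]
bar [0.53778597 0.11255322 0.12559469] 193 ((537.4993896484375, 112.66375732421875), (13.58245849609375, 63.95409393310547), 45.38386535644531) 0.13305327636933528
bar [0.60702117 0.01484238 0.12646123] 189 ((607.2772827148438, 14.737672805786133), (14.063669204711914, 62.71278762817383), 40.19961929321289) 0.13653343539032825
post [[0.465, 0.069, 0.117], [0.463, 0.069, 0.121], [0.466, 0.067, 0.123]]
pin [[0.519, -0.321, 0.102], [0.52, -0.321, 0.109], [0.607, -0.311, 0.129]]
house [[0.571, 0.067, 0.085], [0.619, 0.112, 0.034], [0.526, 0.038, 0.036]]
```

```bash
cat > pl.py <<'E'
from h import *
import sys
def cur():
    s=manip.state(); w,x,y,z=s['tool_rot']
    Y=np.array([2*(x*y-w*z),1-2*(x*x+z*z),2*(y*z+w*x)])
    return np.r_[s['tool_pos'],np.degrees(np.arctan2(Y[1],Y[0]))]
def calls(P,T,rows=5,g=1,interp=False,dec=2):
    """one or more calls from pose P=(x,y,z,phi) to T"""
    T=np.array(T,float); P=np.array(P,float)
    T[3]=P[3]+(T[3]-P[3]+90)%180-90
    while True:
        f=np.radians(P[3]); A=np.array([[-np.sin(f),np.cos(f),0],[np.cos(f),np.sin(f),0],[0,0,-1]])
        q=np.r_[A@(T[:3]-P[:3])/.12,-(T[3]-P[3])/45]
        k=max(1,np.abs(q).max()/0.99); 
        n=int(max(1,np.ceil(max(np.linalg.norm(q[:3])/k*120/62.5,abs(q[3])/k*45/10.7)))) if not rows else rows
        q=np.round(q/k,dec); print([x for i in range(n) for x in [g]+(q*((i+1)/n if interp else 1)).round(dec).tolist()])
        P=np.r_[P[:3]+A.T@(q[:3]*.12),P[3]-q[3]*45]
        if k==1: break
    print('  ->',P.round(4)); return P
def path(P,pts,g=1,dec=3):
    """single call, rows at the given poses"""
    f=np.radians(P[3]); A=np.array([[-np.sin(f),np.cos(f),0],[np.cos(f),np.sin(f),0],[0,0,-1]]); o=[]
    for T in pts: o+=[g]+np.r_[A@(np.array(T[:3])-P[:3])/.12,-(T[3]-P[3])/45].round(dec).tolist()
    print(o); return np.array(pts[-1])
E
python3 - <<'E'
from pl import *
P=cur(); print(P)
P=calls(P,(.464,.071,.16,85),rows=0)
P=calls(P,(.464,.071,.087,85),rows=0)
E
```

```text
[ 0.21592635  0.58647435  0.21067792 69.78825939]
[1, -0.99, -0.96, 0.12, -0.1, 1, -0.99, -0.96, 0.12, -0.1, 1, -0.99, -0.96, 0.12, -0.1]
[1, -0.87, -0.99, 0.12, -0.09, 1, -0.87, -0.99, 0.12, -0.09, 1, -0.87, -0.99, 0.12, -0.09]
[1, -0.76, -0.99, 0.11, -0.09, 1, -0.76, -0.99, 0.11, -0.09, 1, -0.76, -0.99, 0.11, -0.09]
[1, -0.45, -0.69, 0.07, -0.06, 1, -0.45, -0.69, 0.07, -0.06]
  -> [4.63800e-01 7.07000e-02 1.60300e-01 8.50883e+01]
[1, -0.0, 0.0, 0.61, 0.0, 1, -0.0, 0.0, 0.61, 0.0]
  -> [4.63800e-01 7.07000e-02 8.71000e-02 8.50883e+01]
```

>>> {"method": "servo_tool", "body": {
  "motion": [1,-0.99,-0.96,0.12,-0.1,1,-0.99,-0.96,0.12,-0.1,1,-0.99,-0.96,0.12,-0.1]
}}

```text
time: 1.82
tool_pos: [0.2882, 0.4353, 0.196]
tool_rot: [0.0, 0.137, 0.991, -0.0]
contact_force: [0.7, 0.2, -0.2]
gripper_width: 1.0
grasp_force: 0.0
```

>>> {"method": "servo_tool", "body": {
  "motion": [1,-0.87,-0.99,0.12,-0.09,1,-0.87,-0.99,0.12,-0.09,1,-0.87,-0.99,0.12,-0.09]
}}

```text
time: 2.2
tool_pos: [0.3566, 0.2925, 0.1817]
tool_rot: [0.0, 0.103, 0.995, -0.0]
contact_force: [0.5, 0.1, -0.2]
gripper_width: 1.002
grasp_force: 0.0
```

>>> {"method": "servo_tool", "body": {
  "motion": [1,-0.76,-0.99,0.11,-0.09,1,-0.76,-0.99,0.11,-0.09,1,-0.76,-0.99,0.11,-0.09]
}}

```text
time: 2.58
tool_pos: [0.422, 0.1573, 0.1686]
tool_rot: [0.0, 0.068, 0.998, -0.0]
contact_force: [-0.5, 1.0, -0.6]
gripper_width: 1.0
grasp_force: 0.0
```

>>> {"method": "servo_tool", "body": {
  "motion": [1,-0.45,-0.69,0.07,-0.06,1,-0.45,-0.69,0.07,-0.06,1,-0.45,-0.69,0.07,-0.06]
}}

```text
time: 2.95
tool_pos: [0.4643, 0.0688, 0.1602]
tool_rot: [-0.0, 0.045, 0.999, -0.0]
contact_force: [-0.0, 0.3, 0.5]
gripper_width: 1.002
grasp_force: 0.0
```

```bash
python3 - <<'E'
from pl import *
P=cur(); print(P)
_,d=eyes.grab_frame('top'); p,ds=eyes.grab_frame('scene'); cv2.imwrite('pics/s1.png',p[:,:,::-1])
Z=cloud('scene',ds).reshape(-1,3)
m=(abs(Z[:,0]-.464)<.03)&(abs(Z[:,1]-.071)<.03)&(Z[:,2]>.07)&(Z[:,2]<.118); print('post pts scene',m.sum(),Z[m].mean(0) if m.any() else '', Z[m].min(0),Z[m].max(0))
Z=np.load('Z0.npy').reshape(-1,3)
m=(abs(Z[:,0]-.464)<.03)&(abs(Z[:,1]-.071)<.03)&(Z[:,2]>.112)&(Z[:,2]<.132); print('post pts top',m.sum(),Z[m].mean(0))
P=calls(P,(.464,.071,.087,85),rows=0,dec=3)
E
```

```text
[4.64336013e-01 6.88013117e-02 1.60175578e-01 8.48518975e+01]
post pts scene 100 [0.46921399 0.07137124 0.09363872] [0.45474688 0.06412649 0.07033094] [0.477761   0.08201928 0.11740476]
post pts top 54 [0.46355227 0.07260138 0.12159554]
[1, 0.004, 0.018, 0.61, -0.003, 1, 0.004, 0.018, 0.61, -0.003]
  -> [4.64100e-01 7.10000e-02 8.70000e-02 8.49869e+01]
```

>>> {"method": "servo_tool", "body": {
  "motion": [1,0,0.027,0.61,0,1,0,0.027,0.61,0,-1,0,0.027,0.61,0,-1,0,0.027,0.61,0,-1,0,0.027,0.61,0]
}}

```text
time: 3.68
tool_pos: [0.4655, 0.074, 0.0893]
tool_rot: [0.002, 0.043, 0.999, 0.0]
contact_force: [-0.3, 0.8, -0.0]
gripper_width: 0.375
grasp_force: 0.0
```

>>> {"method": "servo_tool", "body": {
  "motion": [-1,0,0,0,0,-1,0,0,0,0,-1,0,0,0,0]
}}

```text
time: 4.05
tool_pos: [0.4651, 0.0739, 0.0888]
tool_rot: [0.001, 0.043, 0.999, 0.0]
contact_force: [-1.3, -0.4, 5.9]
gripper_width: 0.176
grasp_force: 58.5
```

```bash
python3 - <<'E'
from pl import *
P=cur(); print(P, manip.state()['gripper_width'])
pv=np.array([.5735,.0627]); d0=np.arctan2(*(P[:2]-pv)[::-1]); r=np.linalg.norm(P[:2]-pv); print(np.degrees(d0),r)
end=-.019+np.pi-np.radians(40); print('end',np.degrees(end))
N=10; a=np.linspace(d0,end,N+1)[1:]
pts=[np.r_[pv+r*np.array([np.cos(x),np.sin(x)]),P[2],P[3]+np.degrees(x-d0)] for x in a]
Q=path(P,pts[:5],-1); Q=path(Q,pts[5:],-1); print(Q)
E
```

```text
[4.65062731e-01 7.38513996e-02 8.88496617e-02 8.50836960e+01] 0.17557440951432693
174.12849487249827 0.10900915154149406
end 138.91138018925142
[-1, -0.003, 0.056, 0.0, 0.078, -1, -0.009, 0.111, 0.0, 0.157, -1, -0.018, 0.166, 0.0, 0.235, -1, -0.031, 0.221, 0.0, 0.313, -1, -0.047, 0.274, 0.0, 0.391]
[-1, -0.003, 0.056, 0.0, 0.078, -1, -0.009, 0.111, 0.0, 0.157, -1, -0.018, 0.166, 0.0, 0.235, -1, -0.031, 0.221, 0.0, 0.313, -1, -0.047, 0.274, 0.0, 0.391]
[ 0.49134046  0.1343436   0.08884966 49.86658135]
```

>>> {"method": "servo_tool", "body": {
  "motion": [-1,-0.003,0.056,0.0,0.078,-1,-0.009,0.111,0.0,0.157,-1,-0.018,0.166,0.0,0.235,-1,-0.031,0.221,0.0,0.313,-1,-0.047,0.274,0.0,0.391]
}}

```text
time: 4.68
tool_pos: [0.4728, 0.106, 0.0888]
tool_rot: [0.0, 0.196, 0.981, -0.0]
contact_force: [-2.2, -1.2, 7.9]
gripper_width: 0.175
grasp_force: 58.9
```

>>> {"method": "servo_tool", "body": {
  "motion": [-1,-0.003,0.056,0.0,0.078,-1,-0.009,0.111,0.0,0.157,-1,-0.018,0.166,0.0,0.235,-1,-0.031,0.221,0.0,0.313,-1,-0.047,0.274,0.0,0.391]
}}

```text
time: 5.3
tool_pos: [0.4904, 0.1347, 0.0888]
tool_rot: [-0.0, 0.344, 0.939, -0.0]
contact_force: [-5.0, -0.3, 8.5]
gripper_width: 0.178
grasp_force: 59.0
```

>>> {"method": "servo_tool", "body": {
  "motion": [-1,0,0,0,0,-1,0,0,0,0]
}}

```text
time: 5.55
tool_pos: [0.4909, 0.1353, 0.0888]
tool_rot: [0.0, 0.343, 0.939, 0.001]
contact_force: [-1.9, 2.4, 5.7]
gripper_width: 0.173
grasp_force: 59.0
```

```bash
cat > hd.py <<'E'
from m import *
# head pose from the bars (top camera depth + known geometry)
def bars(Z,pv=np.array([.5735,.0627]),hy=-.019,lo=.105):
    out=[]
    for s in(1,-1):
        c=pv+s*.06*np.array([-np.sin(hy),np.cos(hy)])
        P=Z.reshape(-1,3); P=P[(np.hypot(P[:,0]-c[0],P[:,1]-c[1])<.045)&(P[:,2]>lo)&(P[:,2]<.145)]
        if len(P)<60: out.append(None); continue
        q=cv2.minAreaRect(P[:,:2].astype(np.float32)*1000)
        e=np.linalg.eigh(np.cov(P[:,:2].T))[1][:,1]; a=np.degrees(np.arctan2(e[1],e[0]))%180
        out.append((P.mean(0).round(4),len(P),round(a,1),np.round(q[0],1),np.round(q[1],1)))
    return out
E
python3 - <<'E'
from pl import *; from hd import *
P=cur(); print(P, manip.state()['contact_force'])
p,d=save('top','t2.png'); Z=cloud('top',d); print(*bars(Z),sep='\n')
x=p[155:325,230:385]; cv2.imwrite('pics/c2.png',cv2.resize(x[:,:,::-1],None,fx=3.5,fy=3.5,interpolation=cv2.INTER_CUBIC))
E
```

```text
[ 0.49092972  0.13525834  0.08883131 49.8685543 ] [-1.90531145  2.35295315  5.70410335]
(array([0.5735, 0.123 , 0.1258]), 195, np.float64(98.9), array([573.7, 123.5]), array([13.9, 63.9]))
(array([0.5717, 0.0037, 0.1262]), 189, np.float64(93.8), array([571.9,   4.1]), array([14.1, 62. ]))
```

View pics/c2.png

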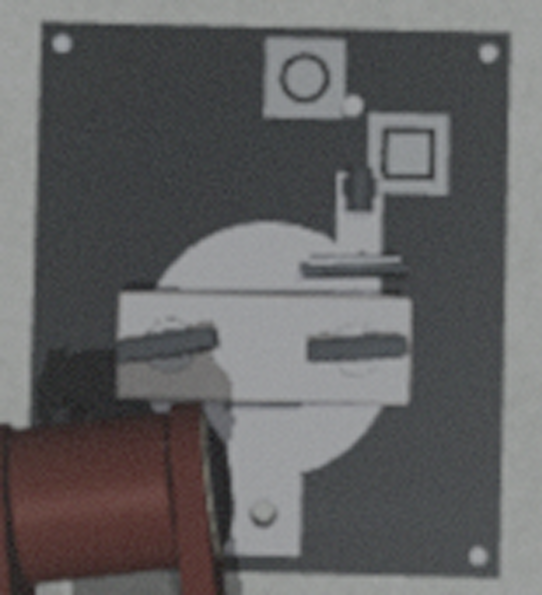

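```bash
python3 - <<'E'
from pl import *; from m import *
from scipy.optimize import least_squares
p,d=eyes.grab_frame('scene'); Zs=cloud('scene',d).reshape(-1,3)
pt,dt=eyes.grab_frame('top'); Zt=cloud('top',dt).reshape(-1,3)
# through-hole
g=cv2.cvtColor(pt,cv2.COLOR_RGB2GRAY); 
w=g[294:310,297:313]; print(w[3:13,3:13])
print('hole at', atz('top',[304.9,301.6],.026), atz('top',[304.9,301.6],.032))
c0=np.array([.519,-.321])
for n,Z in(('s',Zs),('t',Zt)):
    m=(np.hypot(*(Z[:,:2]-c0).T)<.03)&(Z[:,2]>.052)&(Z[:,2]<.098); Q=Z[m]
    f=lambda c:np.hypot(Q[:,0]-c[0],Q[:,1]-c[1])-.010
    r=least_squares(f,c0,loss='soft_l1',f_scale=.002); print(n,m.sum(),r.x,np.abs(r.fun).mean())
m=(np.hypot(*(Zt[:,:2]-c0).T)<.03)&(Zt[:,2]>.099)&(Zt[:,2]<.12); print('top',m.sum(),Zt[m].mean(0))
m=(np.hypot(*(Zs[:,:2]-c0).T)<.03)&(Zs[:,2]>.099)&(Zs[:,2]<.12); print('stop',m.sum(),Zs[m].mean(0))
# stand top
m=(np.hypot(*(Zt[:,:2]-c0).T)<.06)&(Zt[:,2]>.03)&(Zt[:,2]<.046); print('stand', cv2.minAreaRect(Zt[m][:,:2].astype(np.float32)*1000), np.median(Zt[m][:,2]))
# decoy
c1=np.array([.607,-.311]); m=(np.hypot(*(Zt[:,:2]-c1).T)<.03)&(Zt[:,2]>.1); print('decoy',Zt[m].mean(0),Zt[m][:,2].max())
P=cur()
P=calls(P,(P[0],P[1],.16,P[3]),rows=3); 
P=calls(P,(.519,-.321,.16,-21.5),rows=0)
E
```

```text
[[156 156 155 153 148 149 151 154 157 156]
 [155 153 151 147 144 142 144 149 152 153]
 [157 152 145 145 148 149 146 144 147 151]
 [154 140 140 150 148 150 152 144 132 145]
 [148 126 133 151 150 150 152 139 120 138]
 [152 124 113 132 145 152 140 116 107 137]
 [156 136  98  87 119 131 112  99 116 144]
 [155 151 114  78  84  83  87 109 135 154]
 [157 156 142 122 112 104 114 135 151 155]
 [158 157 155 153 149 149 151 155 157 155]]
hole at [[0.46313419 0.06425118 0.026     ]] [[0.46347699 0.06402815 0.032     ]]
s 117 [ 0.5192133  -0.32439547] 0.0013479886676248808
t 43 [ 0.51880957 -0.32650948] 0.0004512490763359027
top 67 [ 0.51894101 -0.32522658  0.10600646]
stop 55 [ 0.5214312  -0.32490435  0.1045827 ]
stand ((518.5379638671875, -325.6917419433594), (61.57990646362305, 61.90955352783203), 31.24399757385254) 0.039901081190895304
decoy [ 0.60822481 -0.3151972   0.12859662] 0.14066166355720888
[1, 0.0, 0.0, -0.59, -0.0, 1, 0.0, 0.0, -0.59, -0.0, 1, 0.0, 0.0, -0.59, -0.0]
  -> [ 0.491   0.1353  0.1597 49.8678]
[1, -0.94, -0.99, -0.0, 0.57, 1, -0.94, -0.99, -0.0, 0.57, 1, -0.94, -0.99, -0.0, 0.57]
[1, -0.99, -0.37, -0.0, 0.44, 1, -0.99, -0.37, -0.0, 0.44, 1, -0.99, -0.37, -0.0, 0.44]
[1, -0.99, -0.02, -0.0, 0.41, 1, -0.99, -0.02, -0.0, 0.41]
[1, -0.38, 0.12, -0.0, 0.17]
  -> [  0.5185  -0.3212   0.1597 -21.6822]
```

>>> {"method": "servo_tool", "body": {
  "motion": [1,0,0,0,0,1,0,0,0,0,1,0,0,-0.2,0,1,0,0,-0.59,0,1,0,0,-0.59,0]
}}

```text
time: 6.32
tool_pos: [0.4932, 0.1346, 0.1625]
tool_rot: [0.004, 0.343, 0.939, 0.002]
contact_force: [0.3, -0.1, -0.4]
gripper_width: 1.006
grasp_force: 0.0
```

>>> {"method": "servo_tool", "body": {
  "motion": [1,-0.94,-0.99,0,0.57,1,-0.94,-0.99,0,0.57,1,-0.94,-0.99,0,0.57]
}}

```text
time: 6.7
tool_pos: [0.4994, -0.0313, 0.1568]
tool_rot: [-0.0, 0.545, 0.839, -0.0]
contact_force: [-0.7, 0.5, 0.1]
gripper_width: 0.998
grasp_force: 0.0
```

>>> {"method": "servo_tool", "body": {
  "motion": [1,-0.99,-0.37,0,0.44,1,-0.99,-0.37,0,0.44,1,-0.99,-0.37,0,0.44]
}}

```text
time: 7.08
tool_pos: [0.5077, -0.1591, 0.1568]
tool_rot: [-0.001, 0.681, 0.732, -0.001]
contact_force: [0.2, 0.2, 0.0]
gripper_width: 1.0
grasp_force: 0.0
```

>>> {"method": "servo_tool", "body": {
  "motion": [1,-0.99,-0.02,0,0.41,1,-0.99,-0.02,0,0.41]
}}

```text
time: 7.32
tool_pos: [0.5151, -0.2744, 0.157]
tool_rot: [-0.001, 0.789, 0.615, 0.0]
contact_force: [0.4, 0.5, -0.0]
gripper_width: 1.001
grasp_force: 0.0
```

>>> {"method": "servo_tool", "body": {
  "motion": [1,-0.41,0.13,0,0.17,1,-0.41,0.13,0,0.17]
}}

```text
time: 7.58
tool_pos: [0.518, -0.3274, 0.1567]
tool_rot: [-0.001, 0.828, 0.561, -0.0]
contact_force: [0.2, 0.5, 1.1]
gripper_width: 0.998
grasp_force: 0.0
```

```bash
python3 - <<'E'
from pl import *; from hd import *
P=cur(); print(P, manip.state()['contact_force'])
p,d=save('top','t3.png'); Z=cloud('top',d); print(*bars(Z),sep='\n')
g=cv2.cvtColor(p,cv2.COLOR_RGB2GRAY); print('spot',atz('top',centroid(g,331,185,4),.024)[0])
print('hole bot?',g[294:312,297:313].min())
calls(P,(.519,-.325,.074,-21.5),rows=2,dec=3)
E
```

```text
[  0.51799777  -0.32743321   0.15668286 -21.7738121 ] [0.21970907 0.53289269 1.05107352]
(array([0.5734, 0.1231, 0.126 ]), 194, np.float64(98.8), array([573.6, 123.6]), array([14. , 63.8]))
(array([0.5717, 0.0037, 0.1267]), 189, np.float64(94.2), array([571.8,   4. ]), array([14., 62.]))
spot [0.73973859 0.00738371 0.024     ]
hole bot? 88
[1, 0.022, 0.0, 0.689, -0.006, 1, 0.022, 0.0, 0.689, -0.006]
  -> [  0.519   -0.325    0.074  -21.5038]
```

>>> {"method": "servo_tool", "body": {
  "motion": [1,0.022,0,0.4,0,1,0.022,0,0.714,0,1,0.022,0,0.714,0,-1,0.022,0,0.714,0,-1,0.022,0,0.714,0]
}}

```text
time: 8.25
tool_pos: [0.5209, -0.3239, 0.075]
tool_rot: [0.002, 0.827, 0.562, 0.001]
contact_force: [-0.4, -0.2, 0.1]
gripper_width: 0.606
grasp_force: 0.0
```

>>> {"method": "servo_tool", "body": {
  "motion": [-1,0,0,0,0,-1,0,0,0,0,-1,0,0,0,0,-1,0,0,0,0,-1,0,0,0,0]
}}

```text
time: 8.88
tool_pos: [0.52, -0.324, 0.0738]
tool_rot: [0.001, 0.827, 0.562, 0.0]
contact_force: [-1.7, 0.2, 6.2]
gripper_width: 0.203
grasp_force: 58.6
```

```bash
python3 - <<'E'
from pl import *
P=cur(); s=manip.state(); print(P, s['contact_force'],s['gripper_width'],s['grasp_force'])
P=calls(P,(P[0],P[1],P[2]+.08,P[3]),rows=0,g=-1,dec=3)
P=calls(P,(.463,.0648,P[2],-21.5),rows=0,g=-1,dec=3)
E
```

```text
[  0.51999955  -0.32397337   0.0737745  -21.65911244] [-1.72601256  0.18104294  6.18654448] 0.20346517501962966 58.59082281589508
[-1, 0.0, 0.0, -0.667, 0.0, -1, 0.0, 0.0, -0.667, 0.0]
  -> [  0.52    -0.324    0.1538 -21.6591]
[-1, 0.99, -0.572, 0.0, -0.001, -1, 0.99, -0.572, 0.0, -0.001, -1, 0.99, -0.572, 0.0, -0.001]
[-1, 0.99, -0.57, 0.0, -0.001, -1, 0.99, -0.57, 0.0, -0.001, -1, 0.99, -0.57, 0.0, -0.001]
[-1, 0.857, -0.493, 0.0, -0.002, -1, 0.857, -0.493, 0.0, -0.002]
  -> [  0.463    0.0648   0.1538 -21.4791]
```

>>> {"method": "servo_tool", "body": {
  "motion": [-1,0,0,-0.3,0,-1,0,0,-0.667,0,-1,0,0,-0.667,0]
}}

```text
time: 9.25
tool_pos: [0.5215, -0.3252, 0.1568]
tool_rot: [0.004, 0.827, 0.562, 0.001]
contact_force: [0.2, 0.7, -1.8]
gripper_width: 0.196
grasp_force: 59.6
```

>>> {"method": "servo_tool", "body": {
  "motion": [-1,0.4,-0.23,0,0,-1,0.8,-0.46,0,0,-1,0.99,-0.572,0,0]
}}

```text
time: 9.62
tool_pos: [0.4977, -0.1848, 0.1496]
tool_rot: [-0.002, 0.827, 0.562, -0.001]
contact_force: [0.5, -0.3, -2.3]
gripper_width: 0.192
grasp_force: 59.5
```

>>> {"method": "servo_tool", "body": {
  "motion": [-1,0.4,-0.23,0,0,-1,0.8,-0.46,0,0,-1,0.99,-0.57,0,0]
}}

```text
time: 10.0
tool_pos: [0.4778, -0.0494, 0.1499]
tool_rot: [-0.001, 0.827, 0.562, -0.001]
contact_force: [-0.6, -0.5, -0.3]
gripper_width: 0.197
grasp_force: 59.5
```

>>> {"method": "servo_tool", "body": {
  "motion": [-1,0.4,-0.23,0,0,-1,0.75,-0.43,0,0,-1,0.857,-0.493,0,0,-1,0.857,-0.493,0,0]
}}

```text
time: 10.5
tool_pos: [0.4619, 0.0658, 0.1509]
tool_rot: [-0.0, 0.827, 0.562, -0.001]
contact_force: [0.6, -0.4, -1.4]
gripper_width: 0.197
grasp_force: 59.5
```

```bash
python3 - <<'E'
from pl import *
from scipy.optimize import least_squares
P=cur(); s=manip.state(); print(P, s['contact_force'],s['gripper_width'],s['grasp_force'])
p,d=save('scene','s4.png'); cv2.imwrite('pics/c4.png',cv2.resize(p[130:330,230:430,::-1],None,fx=3,fy=3,interpolation=cv2.INTER_CUBIC))
Z=cloud('scene',d).reshape(-1,3)
# pin collar & shank points
m=(np.hypot(*(Z[:,:2]-P[:2]).T)<.022)&(Z[:,2]>.06)&(Z[:,2]<.15); Q=Z[m]
for a,b in((.085,.115),(.118,.13),(.13,.15)):
    q=Q[(Q[:,2]>a)&(Q[:,2]<b)]; print(a,len(q),q.mean(0) if len(q) else '')
print('top-view hole now', proj('scene',[[.463,.0648,.032]]))
E
```

```text
[  0.4618633    0.0657809    0.15091511 -21.55783753] [ 0.60288345 -0.37250951 -1.40077003] 0.19711138219507648 59.52285289764404
0.085 24 [0.46510955 0.06340775 0.10277534]
0.118 44 [0.4683129  0.06303094 0.12312642]
0.13 44 [0.4684371  0.06160977 0.13992017]
top-view hole now [[309.61108744 209.52778112]]
```

View pics/c4.png

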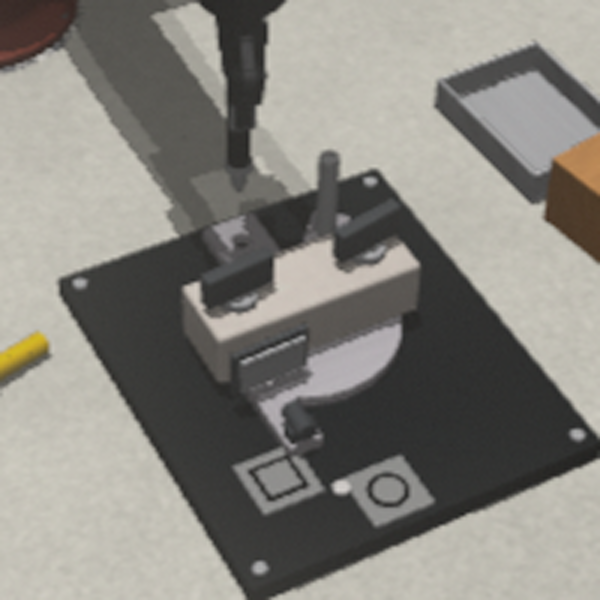

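>>> {"method": "servo_tool", "body": {
  "motion": [-1,0,0,0,0,-1,0,0,0,0]
}}

```text
time: 10.8
tool_pos: [0.4629, 0.0645, 0.1522]
tool_rot: [0.0, 0.828, 0.561, -0.0]
contact_force: [0.3, -0.5, -1.9]
gripper_width: 0.198
grasp_force: 59.5
```

```bash
python3 - <<'E'
from pl import *
P=cur(); print(P)
calls(P,(.463,.0648,.100,-21.5),rows=4,g=-1,dec=3)
E
```

```text
[  0.46286865   0.06445319   0.15217492 -21.75339286]
[-1, 0.003, -0.0, 0.435, -0.006, -1, 0.003, -0.0, 0.435, -0.006, -1, 0.003, -0.0, 0.435, -0.006, -1, 0.003, -0.0, 0.435, -0.006]
  -> [  0.463    0.0648   0.1    -21.4834]
```

Settled on target; lower into the holes.

>>> {"method": "servo_tool", "body": {
  "motion": [-1,0,0,0.2,0,-1,0,0,0.435,0,-1,0,0,0.435,0,-1,0,0,0.435,0]
}}

```text
time: 11.3
tool_pos: [0.4634, 0.0651, 0.1011]
tool_rot: [0.0, 0.828, 0.561, 0.001]
contact_force: [-0.3, -0.4, -1.1]
gripper_width: 0.199
grasp_force: 59.5
```

>>> {"method": "servo_tool", "body": {
  "motion": [-1,0,0,0.05,0,-1,0,0,0.1,0,-1,0,0,0.15,0,-1,0,0,0.15,0]
}}

```text
time: 11.8
tool_pos: [0.4623, 0.0656, 0.0814]
tool_rot: [-0.0, 0.827, 0.562, -0.0]
contact_force: [0.0, 0.7, -1.9]
gripper_width: 0.198
grasp_force: 59.5
```

>>> {"method": "servo_tool", "body": {
  "motion": [-1,0,0,0.04,0,-1,0,0,0.08,0,-1,0,0,0.12,0,-1,0,0,0.135,0,-1,0,0,0.135,0]
}}

```text
time: 12.42
tool_pos: [0.4626, 0.0656, 0.0659]
tool_rot: [-0.0, 0.827, 0.562, -0.0]
contact_force: [-0.1, 0.4, -0.4]
gripper_width: 0.197
grasp_force: 59.8
```

>>> {"method": "servo_tool", "body": {
  "motion": [-1,0,0,0.01,0,-1,0,0,0.02,0,-1,0,0,0.02,0]
}}

```text
time: 12.8
tool_pos: [0.4634, 0.0659, 0.0657]
tool_rot: [-0.0, 0.827, 0.562, 0.0]
contact_force: [-5.4, 2.3, 11.5]
gripper_width: 0.199
grasp_force: 61.0
```

```bash
python3 - <<'E'
from pl import *
P=cur(); P=calls(P,(P[0],P[1],.185,P[3]),rows=4)
P=calls(P,(.5736,.1235,.185,8.8),rows=0)
P=calls(P,(.5736,.1235,.15,8.8),rows=2,dec=3)
E
```

```text
[1, 0.0, 0.0, -0.99, 0.0, 1, 0.0, 0.0, -0.99, 0.0, 1, 0.0, 0.0, -0.99, 0.0, 1, 0.0, 0.0, -0.99, 0.0]
[1, 0.0, 0.0, -0.0, 0.0, 1, 0.0, 0.0, -0.0, 0.0, 1, 0.0, 0.0, -0.0, 0.0, 1, 0.0, 0.0, -0.0, 0.0]
  -> [  0.4634   0.0659   0.1845 -21.6547]
[1, 0.79, 0.68, -0.0, -0.68, 1, 0.79, 0.68, -0.0, -0.68, 1, 0.79, 0.68, -0.0, -0.68]
  -> [0.5742 0.1239 0.1845 8.9453]
[1, -0.002, -0.005, 0.288, 0.003, 1, -0.002, -0.005, 0.288, 0.003]
  -> [0.5736 0.1235 0.15   8.8103]
```

>>> {"method": "servo_tool", "body": {
  "motion": [1,0,0,-0.015,0,1,0,0,-0.015,0,1,0,0,-0.015,0,1,0,0,-0.4,0,1,0,0,-0.95,0]
}}

```text
time: 13.42
tool_pos: [0.4608, 0.0653, 0.1727]
tool_rot: [-0.001, 0.827, 0.562, -0.002]
contact_force: [0.8, -0.7, 0.5]
gripper_width: 0.999
grasp_force: 0.0
```

>>> {"method": "servo_tool", "body": {
  "motion": [1,0.79,0.68,0,-0.68,1,0.79,0.68,0,-0.68,1,0.79,0.68,0,-0.68,1,0.79,0.68,0,-0.68]
}}

```text
time: 13.92
tool_pos: [0.5734, 0.1236, 0.1727]
tool_rot: [-0.001, 0.65, 0.76, -0.001]
contact_force: [0.3, -1.1, -0.5]
gripper_width: 0.997
grasp_force: 0.0
```

```bash
python3 - <<'E'
from pl import *
P=cur();print(P)
p,d=save('top','t5.png'); p2,d2=save('scene','s5.png')
a=cv2.resize(p[155:325,230:385],None,fx=3,fy=3,interpolation=cv2.INTER_CUBIC); b=cv2.resize(p2[150:320,240:400],(480,510),interpolation=cv2.INTER_CUBIC)
a=a[:510]; cv2.imwrite('pics/c5.png',cv2.resize(np.hstack([a,b]),(800,436))[:,:,::-1])
Z=cloud('scene',d2).reshape(-1,3); m=(np.hypot(Z[:,0]-.463,Z[:,1]-.065)<.025)&(Z[:,2]>.05); print('pin',m.sum(),Z[m].mean(0),Z[m][:,2].max())
P=calls(P,(.5736,.1235,.097,8.8),rows=3,dec=3)
E
```

```text
[0.5734375  0.12358663 0.17272981 8.86135035]
pin 642 [0.46568482 0.0628063  0.42192969] 0.5337200417404331
[1, -0.001, 0.001, 0.631, 0.001, 1, -0.001, 0.001, 0.631, 0.001, 1, -0.001, 0.001, 0.631, 0.001]
  -> [0.5736 0.1235 0.097  8.8164]
```

View pics/c5.png

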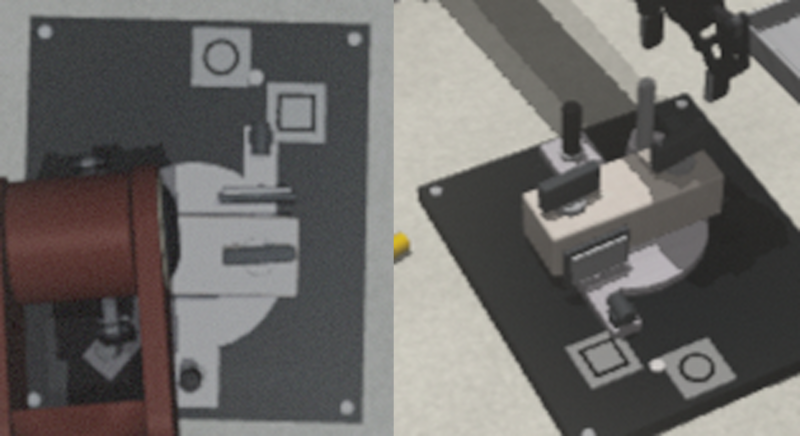

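>>> {"method": "servo_tool", "body": {
  "motion": [1,0,0,0.35,0,1,0,0,0.631,0,1,0,0,0.631,0,-1,0,0,0.631,0,-1,0,0,0.631,0]
}}

```text
time: 14.65
tool_pos: [0.5749, 0.1235, 0.1008]
tool_rot: [0.001, 0.65, 0.76, 0.001]
contact_force: [0.2, -0.3, 0.2]
gripper_width: 0.602
grasp_force: 0.0
```

>>> {"method": "servo_tool", "body": {
  "motion": [-1,0,0,0,0,-1,0,0,0,0,-1,0,0,0,0,-1,0,0,0,0]
}}

```text
time: 15.15
tool_pos: [0.5737, 0.1235, 0.0993]
tool_rot: [0.0, 0.65, 0.76, 0.0]
contact_force: [-2.3, -0.7, 6.1]
gripper_width: 0.141
grasp_force: 59.5
```

>>> {"method": "servo_tool", "body": {
  "motion": [-1,0,0,0,-0.2,-1,0,0,0,-0.4,-1,0,0,0,-0.6,-1,0,0,0,-0.8,-1,0,0,0,-0.95]
}}

```text
time: 15.78
tool_pos: [0.5745, 0.1239, 0.0994]
tool_rot: [0.001, 0.326, 0.945, 0.001]
contact_force: [-0.6, 1.1, 4.2]
gripper_width: 0.137
grasp_force: 59.2
```

>>> {"method": "servo_tool", "body": {
  "motion": [-1,0,0,0,0,-1,0,0,0,0]
}}

```text
time: 16.02
tool_pos: [0.5745, 0.1239, 0.0993]
tool_rot: [0.001, 0.329, 0.944, 0.001]
contact_force: [0.7, 2.2, 5.7]
gripper_width: 0.139
grasp_force: 59.4
```

```bash
cat > sp.py <<'E'
from pl import *; from m import *
B=np.array([.5720,.0040]); hy=-.017
def spot(n):
    p,d=eyes.grab_frame(n); g=cv2.cvtColor(p,cv2.COLOR_RGB2GRAY)
    M=np.array([.7583,.0387]); cx=proj(n,np.r_[.73,.02,.024])[0].astype(int)
    w=g[cx[1]-45:cx[1]+45,cx[0]-45:cx[0]+45]
    m=((w>165)).astype(np.uint8); k,l,s,c=cv2.connectedComponentsWithStats(m)
    out=[(int(s[i,4]),(c[i]+cx-45).round(2).tolist(),atz(n,c[i]+cx-45,.024)[0,:2].round(4).tolist()) for i in range(1,k) if 4<s[i,4]<150]
    return p,out
def ab(s): 
    v=np.array(s)-B; return (np.arctan2(v[1],v[0])-hy)/.22,(np.linalg.norm(v)-.165)/.035
E
python3 - <<'E'
from sp import *
print(cur(),manip.state()['contact_force'])
print('goal',ab([.7583,.0387]))
for n in('top','scene'):
    p,o=spot(n); cv2.imwrite(f'pics/{n}6.png',p[:,:,::-1])
    for q in o: print(n,q,ab(q[2]))
E
```

```text
[ 0.57447732  0.1238715   0.099347   51.59196928] [0.65707531 2.22052364 5.69138375]
goal (np.float64(0.9143116363222524), np.float64(0.7001153398947206))
scene (19, [352.58, 286.68], [0.7358, 0.0354]) (np.float64(0.9381795145653828), np.float64(0.05092837388728867))
scene (138, [303.88, 324.48], [0.7777, -0.1172]) (np.float64(-2.342936836941402), np.float64(2.1071648466362096))
scene (7, [316.0, 318.71], [0.7767, -0.0856]) (np.float64(-1.7981355381328699), np.float64(1.6700222165006786))
```

```bash
python3 - <<'E'
from sp import *
p,d=eyes.grab_frame('top'); Z=cloud('top',d).reshape(-1,3)
for x in np.arange(.59,.66,.005):
    m=(abs(Z[:,0]-x)<.0025)&(abs(Z[:,1]-.0)<.03)&(Z[:,2]<.14); print(round(x,3),m.sum(),Z[m][:,2].max().round(3) if m.any() else '',end='; ')
from hd import bars; print(bars(cloud('top',d)))
P=cur(); P=calls(P,(P[0],P[1],.18,P[3]),rows=3)
P=calls(P,(.572,.004,.18,13.5),rows=5)
E
```

```text
0.59 55 0.092; 0.595 54 0.095; 0.6 54 0.092; 0.605 52 0.092; 0.61 34 0.042; 0.615 64 0.079; 0.62 63 0.09; 0.625 68 0.092; 0.63 45 0.091; 0.635 38 0.085; 0.64 50 0.04; 0.645 55 0.04; 0.65 51 0.039; 0.655 58 0.035; 0.66 55 0.036; [None, (array([0.5715, 0.0037, 0.126 ]), 189, np.float64(103.2), array([571.7,   3.8]), array([13.9, 63.7]))]
[1, 0.0, 0.0, -0.67, 0.0, 1, 0.0, 0.0, -0.67, 0.0, 1, 0.0, 0.0, -0.67, 0.0]
  -> [ 0.5745  0.1239  0.1797 51.5917]
[1, -0.6, -0.8, -0.0, 0.85, 1, -0.6, -0.8, -0.0, 0.85, 1, -0.6, -0.8, -0.0, 0.85, 1, -0.6, -0.8, -0.0, 0.85, 1, -0.6, -0.8, -0.0, 0.85]
  -> [5.71300e-01 3.90000e-03 1.79700e-01 1.33417e+01]
```

>>> {"method": "servo_tool", "body": {
  "motion": [1,0,0,0,0,1,0,0,0,0,1,0,0,0,0,1,0,0,-0.35,0,1,0,0,-0.67,0]
}}

```text
time: 16.8
tool_pos: [0.5729, 0.1233, 0.1788]
tool_rot: [-0.001, 0.328, 0.945, -0.0]
contact_force: [-0.5, -0.1, 0.1]
gripper_width: 1.001
grasp_force: 0.0
```

>>> {"method": "servo_tool", "body": {
  "motion": [1,-0.6,-0.8,0,0.85,1,-0.6,-0.8,0,0.85,1,-0.6,-0.8,0,0.85,1,-0.6,-0.8,0,0.85,1,-0.6,-0.8,0,0.85]
}}

```text
time: 17.42
tool_pos: [0.5702, 0.0032, 0.1783]
tool_rot: [-0.0, 0.619, 0.785, -0.0]
contact_force: [-0.1, -0.9, 0.1]
gripper_width: 1.0
grasp_force: 0.0
```

```bash
python3 - <<'E'
from sp import *
P=cur();print(P)
p,d=eyes.grab_frame('top'); g=cv2.cvtColor(p,cv2.COLOR_RGB2GRAY)
c=proj('top',[.7358,.0354,.024])[0]; print(c); i=c.round().astype(int)
print(g[i[1]-5:i[1]+6,i[0]-6:i[0]+7])
P=calls(P,(.572,.004,.099,13.3),rows=3,dec=3)
E
```

```text
[5.70239147e-01 3.21199782e-03 1.78314713e-01 1.34803600e+01]
[317.84511265 186.18031608]
[[ 72 100 129 142 141 145 141 132 106  76  97 131 143]
 [ 97  73  87 109 121 122 107  96  77  91 131 144 146]
 [132 105  84  67  76  84 109 116 117 130 146 147 145]
 [144 138 124 110 113 126 149 160 155 148 149 143 146]
 [145 146 147 147 147 152 160 158 160 152 148 145 144]
 [148 147 145 147 150 160 161 159 161 150 146 145 145]
 [144 146 144 147 146 153 160 161 159 154 147 143 148]
 [124 120 123 124 113 122 146 148 142 134 130 124 127]
 [ 66  66  64  60  61  69  97  99  96  88  80  76  80]
 [ 63  60  64  63  64  64  67  67  70  63  59  62  63]
 [ 63  66  61  65  63  64  64  62  62  62  64  58  63]]
[1, 0.003, 0.016, 0.661, 0.004, 1, 0.003, 0.016, 0.661, 0.004, 1, 0.003, 0.016, 0.661, 0.004]
  -> [5.72000e-01 4.00000e-03 9.90000e-02 1.33004e+01]
```

>>> {"method": "servo_tool", "body": {
  "motion": [1,0.003,0.016,0.35,0,1,0.003,0.016,0.661,0,1,0.003,0.016,0.661,0,-1,0.003,0.016,0.661,0,-1,0.003,0.016,0.661,0]
}}

```text
time: 18.1
tool_pos: [0.5739, 0.0042, 0.1019]
tool_rot: [0.002, 0.619, 0.785, 0.001]
contact_force: [-0.4, -0.3, 0.4]
gripper_width: 0.6
grasp_force: 0.0
```

>>> {"method": "servo_tool", "body": {
  "motion": [-1,0,0,0,0,-1,0,0,0,0,-1,0,0,0,0,-1,0,0,0,0]
}}

```text
time: 18.6
tool_pos: [0.5723, 0.0039, 0.1006]
tool_rot: [0.0, 0.619, 0.785, -0.0]
contact_force: [-3.1, -1.8, 6.4]
gripper_width: 0.134
grasp_force: 59.1
```

>>> {"method": "servo_tool", "body": {
  "motion": [-1,0,0,0,-0.2,-1,0,0,0,-0.4,-1,0,0,0,-0.6,-1,0,0,0,-0.82,-1,0,0,0,-0.82]
}}

```text
time: 19.23
tool_pos: [0.5727, 0.0042, 0.1006]
tool_rot: [0.001, 0.34, 0.941, 0.0]
contact_force: [-2.6, 0.4, 6.1]
gripper_width: 0.138
grasp_force: 59.1
```

>>> {"method": "servo_tool", "body": {
  "motion": [-1,0,0,0,0,-1,0,0,0,0]
}}

```text
time: 19.48
tool_pos: [0.5727, 0.0042, 0.1006]
tool_rot: [0.001, 0.34, 0.94, 0.0]
contact_force: [-2.5, -0.6, 5.5]
gripper_width: 0.138
grasp_force: 59.1
```

```bash
python3 - <<'E'
from sp import *
print(cur())
im=[]
for n in('top','scene'):
    p,d=eyes.grab_frame(n); c=proj(n,[.7583,.0387,.022])[0].round().astype(int)
    w=p[c[1]-16:c[1]+17,c[0]-16:c[0]+17]; im.append(cv2.resize(w,(396,396),interpolation=cv2.INTER_CUBIC)); print(n,c)
cv2.imwrite('pics/c7.png',np.hstack(im)[:,:,::-1])
E
```

```text
[5.72730048e-01 4.19922815e-03 1.00588528e-01 5.02167094e+01]
top [317 177]
scene [359 293]
```

View pics/c7.png

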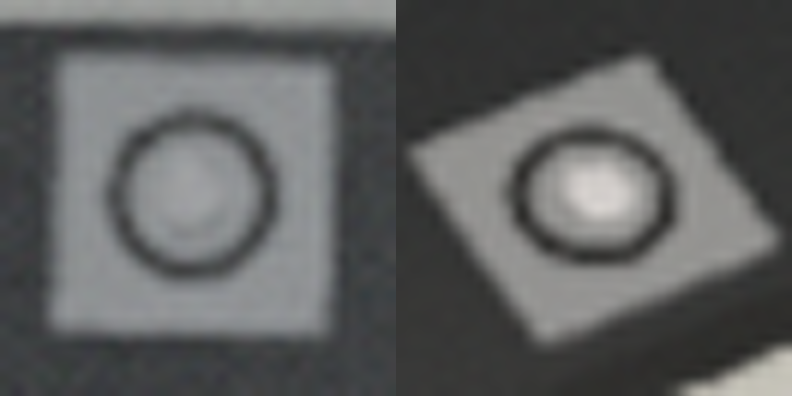

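>>> {"method": "servo_tool", "body": {
  "motion": [1,0,0,0,0,1,0,0,0,0,1,0,0,0,0,1,0,0,-0.35,0,1,0,0,-0.7,0]
}}

```text
time: 20.2
tool_pos: [0.5716, 0.0044, 0.1833]
tool_rot: [-0.001, 0.339, 0.941, -0.0]
contact_force: [1.1, -0.7, 0.5]
gripper_width: 1.004
grasp_force: 0.0
```

>>> {"method": "servo_tool", "body": {
  "motion": [1,0.5,0,-0.2,0,1,0.9,0,-0.3,0,1,0.9,0,-0.3,0,1,0.9,0,-0.3,0]
}}

```text
time: 20.7
tool_pos: [0.4892, 0.0731, 0.2191]
tool_rot: [0.0, 0.339, 0.941, -0.0]
contact_force: [-0.4, 0.1, -0.2]
gripper_width: 1.002
grasp_force: 0.0
```

```bash
python3 - <<'E'
from sp import *
print(cur())
im=[]
for n in('top','scene'):
    p,d=eyes.grab_frame(n); c=proj(n,[.7583,.0387,.022])[0].round().astype(int)
    w=p[c[1]-16:c[1]+17,c[0]-16:c[0]+17]; im.append(cv2.resize(w,(396,396),interpolation=cv2.INTER_CUBIC))
im.append(0)
im[2]=cv2.resize(p[180:320,240:400],(450,396),interpolation=cv2.INTER_CUBIC)
cv2.imwrite('pics/c8.png',cv2.resize(np.hstack(im),(800,255))[:,:,::-1])
E
```

```text
[ 0.48921674  0.07311543  0.21913746 50.34910823]
```

View pics/c8.png

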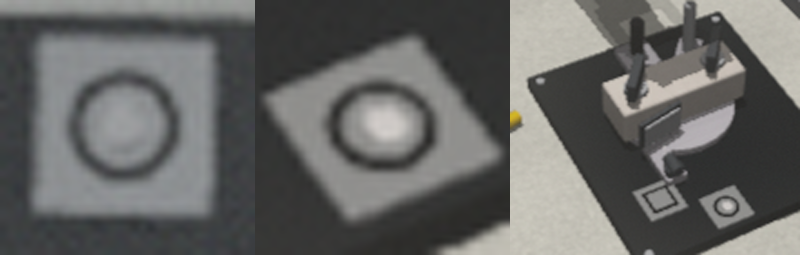

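The spot sits centred in the ring in both cameras (ring at about (122,125) in the top crop and (382,125) in the scene crop). The pin is upright in its holes and the gripper is clear.

```bash
python3 -c "
from plant import job_done; print(job_done())"
```

```text
the job is handed in; nothing more can be done
None
```

The job is handed in at about 21 s of the 67 s allowed: the head is aligned, the pin is home and upright, and the spot looks centred in the ring mark in both cameras; I did not re-measure the jar, carton and tray at the end, and no verdict came back.

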